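# Line up the amber jars by size on the bench strip

### The arm

A 7-joint arm with a two-finger parallel gripper is mounted at the origin on the work surface. World frame = base frame: x ahead of the robot, y to its left, z up, the work surface at z = 0. Lengths are in m, angles in degrees, forces in N, time in s.
With the tool pointing down it reaches from about 0.425 to 1.025 m from the base axis. Payload 3.6 kg.
Tool frame: the origin (TCP) lies between the finger pads; the fingertips stand 19 mm ahead of it and the grasp point (between the pads) is the TCP; z points along the fingers, x is the direction in which the jaws open and shut, and the axes are right-handed (so a half turn about z gives the same grasp; the last joint's range is limited). The gripper opens to 85 mm and grips with 20 to 120 N. Pads are 22 mm wide; open, the fingers measure 114 mm over their backs; the gripper's body (76 mm by 85 mm) begins 54 mm behind the grasp point. The pads swing forward as they close: fully open they stand 13 mm farther back than shut.
Start: joints at [68.039, 33.873, 2.773, 92.16, -1.908, 54.013, -1.931], TCP at [0.207, -0.695, 0.25] pointing down, gripper open.
Joint ranges: [-153.93, 153.93], [-27.13, 128.08], [-72.61, 78.16], [10.71, 143.7], [-87.88, 267.88], [4.46, 118.87], [-176.78, 176.78]. Speed limits (degrees/s): [147.25, 147.25, 180, 180, 180, 180, 180].

### API

Orientations are given as [roll, pitch, yaw] about the fixed x, y, z axes, in that order (R = Rz(yaw) Ry(pitch) Rx(roll)).
In Python, from rig import env, viewer gives the robot as it stands.
- The arm moves only by the shell command python3 -m handwheel 'ROWS' [FORCE]. ROWS is JSON, a list of rows, each an object with "gripper": the finger opening in m, from 0 to 0.0854; "xyz": the shift along the tool's x, y, z in m, a list of three; "spin": the turn about the tool's z in degrees. A call has 1 to 20 rows; each row is the pose to reach, as a shift and turn from the pose commanded when the call began, along the tool's axes at that moment; what a row does not reach only later rows make up. A row lasts 1/10 s, in which the tool goes at most 50 mm and 8.59 degrees, less where a joint would pass 70% of its speed; a pose out of reach is approached as far as the arm can. A call with a gripper value outside its range is refused whole. The fingers move at their own pace and stop on an object; FORCE is the grip in N (left out, the last holds). Time passes only in rows, so rows that repeat a pose let the fingers close. It gives the time, the measured TCP pose, the force and the opening at its end, in the units of the state.
- env.observe(): the state, without advancing time (a new reading comes with each control period).
- viewer.get_image(name): name is "side" or "top"; returns the picture (420x560x3 uint8, red, green, blue); there is no depth.
- viewer.camera_params(name): a dict with "fx", "fy", "cx", "cy" (pixels), "R" (3x3) and "t" (3): a world point X has camera coordinates R X + t. Camera axes: x right, y down, z forward; pixel columns grow to the right and rows downward; lengths in m; the calibration is good to about 2 mm. A picture is of the moment at which its call begins. camera_params takes no time and is no camera call.
- env.hand_in(): hands the job in, once; it reports no verdict.
Trained networks look in the newest picture that a camera, given by its name, has taken for a name from the list of things; names that differ only in an ending like _2 or _b are one class to them, and where a whole thing is asked for, a point or a joint stands for the part that bears it (a point fixed in the world has none). Each returns a list of dicts, best first, with "score" (0 to 1); they miss things now and then, are a little off and sometimes report something else, mostly with a low value. They report only what shows in the picture. A call takes as long as a camera call.
- viewer.search_frame(camera, name): "xy" ([column, row] in pixels, amid what is visible of it).
The state is a dict: "time_s": time; "joint_pos": joint angles; "dq": joint speeds; "joint_torque": joint torques, N m; "tool_pos": TCP position; "tcp_rot": TCP orientation; "force": force on the tool from outside, world axes, zero at the start; "torque": the same for the moment, N m; "grip_width": finger opening in m.
Only numpy, scipy, OpenCV 4.12 (cv2) and the standard library are available. Lean on these libraries where they do the work, as an engineer would, in place of code of your own. Each camera call takes 0.05 s, during which the arm holds its last target.

### The job

Line up the four amber jars on the row of round marks in order of height: the tallest on the yellow mark, then each next shorter one on the next mark along, so that the shortest stands on the mark at the far end. Stand each jar upright and centred on its mark, set it down rather than dropping it, never tip one over, and leave the beaker and the steel dish where they are.

Things in the scene. Friction and masses are not known exactly. Their poses are not given: they have to be found in the camera images.
- jar_xl: The largest and tallest of the four upright amber glass jars with a white screw cap and a plain white paper label: straight cylinder, 60 mm in diameter, 125 mm high in all (the top 16 mm is the cap, 58 mm in diameter), about 300 g. Loose, stands on the bench. Origin: centre of its underside; z runs up its axis. Grip it across its diameter from above, at any heading, about 25 mm below its top.
- jar_l: The second tallest of the four upright amber glass jars with a white screw cap and a plain white paper label: straight cylinder, 52 mm in diameter, 100 mm high in all (the top 16 mm is the cap, 50 mm in diameter), about 200 g. Loose, stands on the bench. Origin: centre of its underside; z runs up its axis. Grip it across its diameter from above, at any heading, about 25 mm below its top.
- jar_m: The third tallest of the four upright amber glass jars with a white screw cap and a plain white paper label: straight cylinder, 44 mm in diameter, 80 mm high in all (the top 16 mm is the cap, 42 mm in diameter), about 130 g. Loose, stands on the bench. Origin: centre of its underside; z runs up its axis. Grip it across its diameter from above, at any heading, about 25 mm below its top.
- jar_s: The smallest and shortest of the four upright amber glass jars with a white screw cap and a plain white paper label: straight cylinder, 36 mm in diameter, 60 mm high in all (the top 16 mm is the cap, 34 mm in diameter), about 70 g. Loose, stands on the bench. Origin: centre of its underside; z runs up its axis. Grip it across its diameter from above, at any heading, about 25 mm below its top.
- mark_yellow: Flat disc, 84 mm in diameter, white ring round its centre, fixed on a white strip 3 mm thick. Origin: centre of its underside; its top face, where a jar stands, is 2 mm higher (5 mm above the bench). Its y axis lies along the row of four discs, 100 mm apart. This one is yellow and is always at one end of the row, left or right: the row starts here.
- mark_near_a: Flat disc, 84 mm in diameter, white ring round its centre, fixed on a white strip 3 mm thick. Origin: centre of its underside; its top face, where a jar stands, is 2 mm higher (5 mm above the bench). Its y axis lies along the row of four discs, 100 mm apart. This one is blue-grey, one of the two inner discs; it may be the one next to the yellow disc or the one after it: the distance tells.
- mark_near_b: Flat disc, 84 mm in diameter, white ring round its centre, fixed on a white strip 3 mm thick. Origin: centre of its underside; its top face, where a jar stands, is 2 mm higher (5 mm above the bench). Its y axis lies along the row of four discs, 100 mm apart. This one is blue-grey, the other of the two inner discs; it may be the one next to the yellow disc or the one after it: the distance tells.
- mark_end: Flat disc, 84 mm in diameter, white ring round its centre, fixed on a white strip 3 mm thick. Origin: centre of its underside; its top face, where a jar stands, is 2 mm higher (5 mm above the bench). Its y axis lies along the row of four discs, 100 mm apart. This one is blue-grey and is always at the end of the row opposite the yellow disc.
- beaker: Bystander: white plastic beaker, open at the top, 72 mm in diameter at the rim and 90 mm high, standing empty to one side of the work. Origin: centre of its underside. To be left alone.
- dish: Bystander: low steel dish, 80 mm in diameter, 22 mm high, with three coin cells on it, on the other side of the work from the beaker. Origin: centre of its underside. To be left alone.

How it is judged (in metres and radians):
At the end, for the whole second after the job is handed in: From the yellow disc along the row the jars stand tallest to shortest, one per disc: each centre within 14 mm of its disc's centre, underside within 4 mm of the disc's top, upright within 6 degrees, released and at rest (horizontal distance between jar_xl and mark_yellow below 0.014 m and z of jar_xl in the frame of mark_yellow below 0.006 m and horizontal distance between jar_s and mark_end below 0.014 m and z of jar_s in the frame of mark_end below 0.006 m and ((horizontal distance between mark_yellow and mark_near_a below 0.15 m and (horizontal distance between jar_l and mark_near_a below 0.014 m and z of jar_l in the frame of mark_near_a below 0.006 m) and (horizontal distance between jar_m and mark_near_b below 0.014 m and z of jar_m in the frame of mark_near_b below 0.006 m)) or (horizontal distance between mark_yellow and mark_near_b below 0.15 m and (horizontal distance between jar_l and mark_near_b below 0.014 m and z of jar_l in the frame of mark_near_b below 0.006 m) and (horizontal distance between jar_m and mark_near_a below 0.014 m and z of jar_m in the frame of mark_near_a below 0.006 m))) and angle between each of jar_xl, jar_l, jar_m, jar_s's own z axis and vertical below 0.1 rad and linear speed of each of jar_xl, jar_l, jar_m, jar_s below 0.02 m/s and contact force between each of jar_xl, jar_l, jar_m, jar_s and the fingers below 0.1 N); the robot touches nothing.
It fails at once if a jar is tipped over (more than about 35 degrees) (angle between any of jar_xl, jar_l, jar_m, jar_s's own z axis and vertical above 0.6 rad).
It fails at once if a jar is dropped: out of the fingers while its underside is more than 25 mm above the bench ((height (world z) of jar_xl above 0.025 m and contact force between jar_xl and the fingers below 0.05 N) or (height (world z) of jar_l above 0.025 m and contact force between jar_l and the fingers below 0.05 N) or (height (world z) of jar_m above 0.025 m and contact force between jar_m and the fingers below 0.05 N) or (height (world z) of jar_s above 0.025 m and contact force between jar_s and the fingers below 0.05 N)).
It fails at once if the beaker or the steel dish is moved more than 20 mm (distance of any of beaker, dish from where it was at the start of the episode above 0.02 m).
It also fails if it takes over 120 s, if anything falls off the work surface, if the arm or the gripper's body presses on something with over 40 N, if the wrist force passes 120 N, or if a joint passes its speed limit or range.

## Working session

There is one attempt and no reset: what is moved stays moved. The work goes in short steps, Python scripts to look and compute and a shell command to move; the robot and the scene stay as the last step left them, time stands still between calls to the robot, and variables do not carry over. Pictures are saved under pics/ and viewed, and the job is handed in when it is done.

```bash
ls; mkdir -p pics; python3 - <<'E'
from rig import env, viewer
import cv2
print(env.observe())
for n in("side","top"):
    im=viewer.get_image(n); cv2.imwrite(f"pics/{n}0.png",im[:,:,::-1]); print(viewer.camera_params(n))
E
```

```text
pics
{'time_s': 0.0, 'joint_pos': array([68.04013818, 33.92598301,  2.76722034, 92.23768838, -1.9083209 ,
       54.01003077, -1.93294892]), 'dq': array([ 0.01847331, -0.01575372, -0.04624717, -0.03896298, -0.0756877 ,
        0.01257801,  0.02411279]), 'joint_torque': array([-1.88714256e-05, -5.48696780e+01,  1.54653601e+00, -1.98124748e+01,
        9.48248984e-03,  8.66671588e-03, -1.16263206e-05]), 'tool_pos': array([ 0.20694378, -0.69401775,  0.24912922]), 'tcp_rot': array([ 1.79993127e+02,  1.27404066e-01, -7.33949008e+01]), 'force': array([-0.43328148, -0.50907215, -0.0786977 ]), 'torque': array([ 0.01608742, -0.02614764,  0.01991997]), 'grip_width': 0.08544209416055021}
{'fx': 408.25801355717215, 'fy': 408.25801355717215, 'cx': 272.20667764874844, 'cy': 205.36288312141343, 'R': array([[-0.87862388, -0.47750996, -0.0020785 ],
       [-0.23154757,  0.42984892, -0.87270592],
       [ 0.41761921, -0.76629899, -0.4882418 ]]), 't': array([0.48111187, 0.15733484, 0.92292243])}
{'fx': 514.2406560728604, 'fy': 514.2406560728604, 'cx': 271.4161431122329, 'cy': 211.3044491890369, 'R': array([[ 0.00965353, -0.99991774, -0.00844504],
       [-0.98582731, -0.00810226, -0.16756753],
       [ 0.16748532,  0.00994297, -0.98582443]]), 't': array([0.00808796, 0.56186199, 1.01349163])}
```

View pics/side0.png

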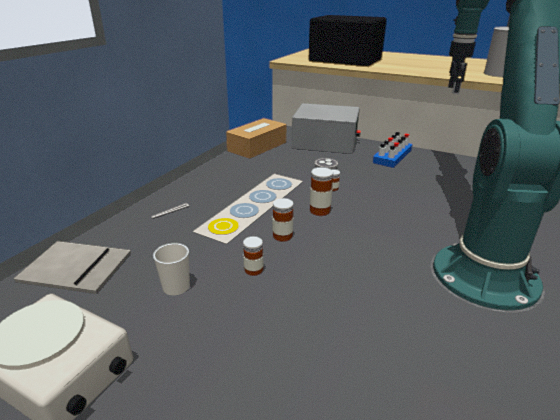

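View pics/top0.png

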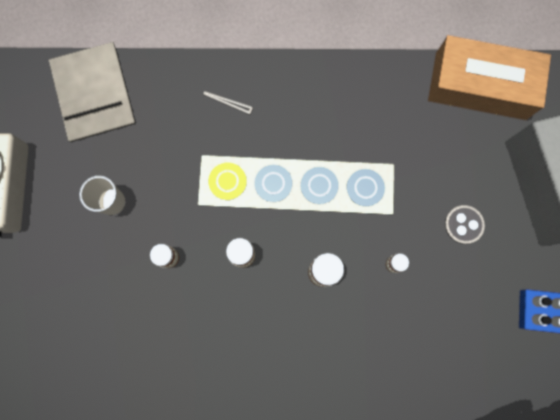

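The top view shows the caps at about (161,255), (240,252), (327,269) and (400,262). From their sizes these are m, l, xl and s. The discs are at (228,181) yellow, (274,183), (320,185) and (366,187) end. The side view agrees. Next I'll measure them.

```bash
cat > h.py <<'E'
import numpy as np, cv2
from rig import env, viewer
def ray(cam,uv,z):
    p=viewer.camera_params(cam); R=np.array(p["R"]);t=np.array(p["t"])
    d=R.T@np.array([(uv[0]-p["cx"])/p["fx"],(uv[1]-p["cy"])/p["fy"],1.]); c=-R.T@t
    return c+d*(z-c[2])/d[2], c, p
def proj(cam,X):
    p=viewer.camera_params(cam); x=p["R"]@np.array(X)+p["t"]
    return np.array([p["fx"]*x[0]/x[2]+p["cx"],p["fy"]*x[1]/x[2]+p["cy"]])
def blobs(mask,amin=80):
    n,l,s,c=cv2.connectedComponentsWithStats(mask.astype(np.uint8),connectivity=4)
    return [(c[i],s[i]) for i in range(1,n) if s[i,4]>amin]
def caps(im):
    """white blobs of round shape"""
    m=(im.min(2)>150)
    return [(c,s) for c,s in blobs(m) if s[4]<1500 and abs(s[2]-s[3])<8]
E
python3 - <<'E'
from h import *
im=viewer.get_image("top").astype(int)
H={'xl':.125,'l':.1,'m':.08,'s':.06}
g={'m':(161,255),'l':(240,252),'xl':(327,269),'s':(400,262)}
D={'xl':.058,'l':.05,'m':.042,'s':.034}
for c,s in caps(im):
    for k,v in g.items():
        if np.hypot(*(c-v))<8:
            X,cc,p=ray("top",c,H[k]); dep=np.linalg.norm(X-cc)
            print(k,c.round(1),s[2:],"d mm",round(2*np.sqrt(s[4]/np.pi)*dep/p["fx"]*1000,1),X.round(4))
R,G,B=im[...,0],im[...,1],im[...,2]
for name,m in(("y",(R-B>100)),("b",(B-R>25))):
    m=cv2.morphologyEx(m.astype(np.uint8),cv2.MORPH_CLOSE,np.ones((9,9)))
    for c,s in blobs(m,600):
        if 120<c[1]<230: print(name,c.round(1),s[2:],ray("top",c,.005)[0].round(4))
for n in ("jar_xl","jar_l","jar_m","jar_s","mark_yellow","mark_end","mark_near_a","beaker","dish"):
    r=viewer.search_frame("top",n); print(n,[(np.round(q["xy"]),round(q["score"],2)) for q in r[:4]])
E
```

```text
l [239. 251.] [ 27  27 577] d mm 52.7 [0.4745 0.0746 0.1   ]
m [160.4 254.4] [ 22  22 390] d mm 45.2 [0.4682 0.2312 0.08  ]
xl [327.4 268.6] [ 32  33 811] d mm 60.9 [ 0.4406 -0.0936  0.125 ]
s [399.8 262. ] [ 18  19 258] d mm 37.5 [ 0.459  -0.2448  0.06  ]
y [227.  180.7] [  37   36 1039] [0.6355 0.1105 0.005 ]
b [273.  182.9] [  37   36 1035] [0.6315 0.0107 0.005 ]
b [319.1 185. ] [  37   36 1042] [ 0.6275 -0.0891  0.005 ]
b [365.3 187.2] [  38   37 1061] [ 0.6235 -0.1888  0.005 ]
jar_xl [(array([326., 268.]), 0.86), (array([396., 261.]), 0.64)]
jar_l [(array([240., 254.]), 0.88), (array([396., 261.]), 0.88), (array([163., 256.]), 0.85), (array([466., 223.]), 0.41)]
jar_m [(array([240., 254.]), 0.88), (array([396., 261.]), 0.88), (array([163., 256.]), 0.85), (array([466., 223.]), 0.41)]
jar_s [(array([240., 254.]), 0.88), (array([396., 261.]), 0.88), (array([163., 256.]), 0.85), (array([466., 223.]), 0.41)]
mark_yellow [(array([226., 182.]), 0.72)]
mark_end [(array([367., 190.]), 0.79)]
mark_near_a [(array([318., 181.]), 0.89), (array([275., 182.]), 0.64)]
beaker [(array([105., 195.]), 0.61)]
dish [(array([464., 224.]), 0.66)]
```

Spacing comes out at 100 mm and cap sizes match (each about 2.5 mm large from blur). Next, a cross-check in the side camera.

```bash
python3 - <<'E'
from h import *
im=viewer.get_image("side"); im=cv2.resize(im,None,fx=3,fy=3,interpolation=cv2.INTER_CUBIC)[:,:,::-1].copy()
P={'l':(.4745,.0746,.1,.025),'m':(.4682,.2312,.08,.021),'xl':(.4406,-.0936,.125,.029),'s':(.459,-.2448,.06,.017),
'a':(.6355,.1105,.005,.042),'b':(.6315,.0107,.005,.042),'c':(.6275,-.0891,.005,.042),'d':(.6235,-.1888,.005,.042)}
for x,y,z,r in P.values():
    pts=np.array([proj("side",(x+r*np.cos(a),y+r*np.sin(a),z)) for a in np.linspace(0,6.28,40)])
    cv2.polylines(im,[((pts+.5)*3-.5).round().astype(int)],True,(255,0,255),1)
cv2.imwrite("pics/side_chk.png",im[440:890,560:1100])
E
```

```text
(no output)
```

View pics/side_chk.png

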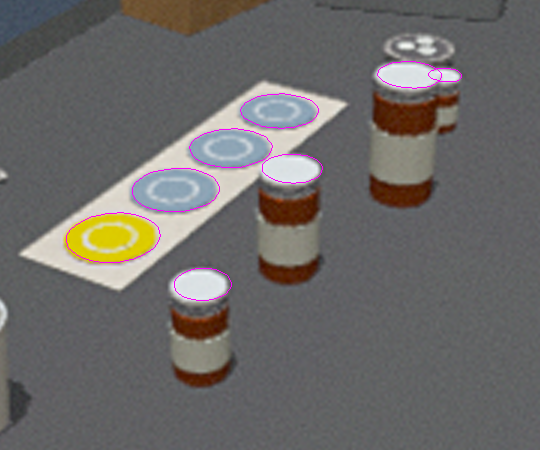

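The side overlay matches every cap and disc to within 1–2 mm. Now I'll move above jar_s while turning the tool to yaw 0. From there tool x = +X, tool y = −Y and tool z = down.

```bash
python3 -m handwheel '[{"xyz":[-0.02,-0.02,0],"spin":-4,"gripper":0.085},{"xyz":[-0.05,-0.05,0],"spin":-10,"gripper":0.085},{"xyz":[-0.08,-0.08,0],"spin":-16,"gripper":0.085},{"xyz":[-0.11,-0.11,0],"spin":-22,"gripper":0.085},{"xyz":[-0.14,-0.14,0],"spin":-28,"gripper":0.085},{"xyz":[-0.17,-0.17,0],"spin":-34,"gripper":0.085},{"xyz":[-0.2,-0.2,0],"spin":-40,"gripper":0.085},{"xyz":[-0.23,-0.23,0],"spin":-46,"gripper":0.085},{"xyz":[-0.26,-0.26,0],"spin":-52,"gripper":0.085},{"xyz":[-0.29,-0.29,0],"spin":-58,"gripper":0.085},{"xyz":[-0.32,-0.32,0],"spin":-64,"gripper":0.085},{"xyz":[-0.345,-0.35,0.02],"spin":-69,"gripper":0.085},{"xyz":[-0.358,-0.37,0.04],"spin":-73.4,"gripper":0.085},{"xyz":[-0.358,-0.37,0.05],"spin":-73.4,"gripper":0.085},{"xyz":[-0.358,-0.37,0.05],"spin":-73.4,"gripper":0.085},{"xyz":[-0.358,-0.37,0.05],"spin":-73.4,"gripper":0.085}]' 25
```

```text
time_s: 2.25
tool_pos: [0.4586, -0.2475, 0.2004]
tcp_rot: [180.0, 0.0, -0.2]
force: [-0.1, -0.9, -0.2]
grip_width: 0.0849
```

```bash
python3 -m handwheel '[{"xyz":[0,-0.003,0.02],"spin":0,"gripper":0.085},{"xyz":[0,-0.003,0.05],"spin":0,"gripper":0.085},{"xyz":[0,-0.003,0.08],"spin":0,"gripper":0.085},{"xyz":[0,-0.003,0.11],"spin":0,"gripper":0.085},{"xyz":[0,-0.003,0.135],"spin":0,"gripper":0.085},{"xyz":[0,-0.003,0.15],"spin":0,"gripper":0.085},{"xyz":[0,-0.003,0.16],"spin":0,"gripper":0.085},{"xyz":[0,-0.003,0.165],"spin":0,"gripper":0.085},{"xyz":[0,-0.003,0.165],"spin":0,"gripper":0.085},{"xyz":[0,-0.003,0.165],"spin":0,"gripper":0.05},{"xyz":[0,-0.003,0.165],"spin":0,"gripper":0.04},{"xyz":[0,-0.003,0.165],"spin":0,"gripper":0.03},{"xyz":[0,-0.003,0.165],"spin":0,"gripper":0.02},{"xyz":[0,-0.003,0.165],"spin":0,"gripper":0.02},{"xyz":[0,-0.003,0.165],"spin":0,"gripper":0.02},{"xyz":[0,-0.003,0.165],"spin":0,"gripper":0.02},{"xyz":[0,-0.003,0.165],"spin":0,"gripper":0.02},{"xyz":[0,-0.003,0.165],"spin":0,"gripper":0.02}]' 25
python3 - <<'E'
from h import *
for n in("side","top"): cv2.imwrite(f"pics/{n}1.png",viewer.get_image(n)[:,:,::-1])
E
```

```text
time_s: 4.05
tool_pos: [0.4598, -0.2431, 0.036]
tcp_rot: [180.0, -0.0, 0.0]
force: [-0.9, 0.0, 6.1]
grip_width: 0.0354
```

View pics/side1.png

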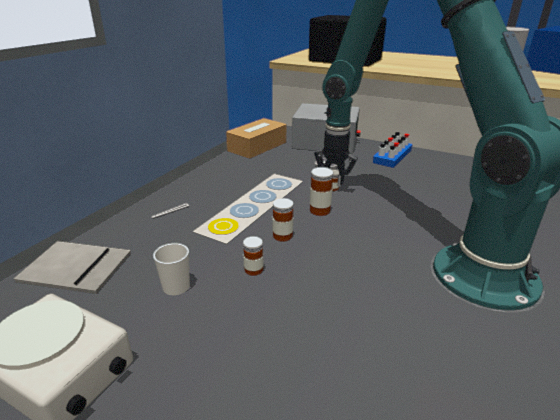

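View pics/top1.png

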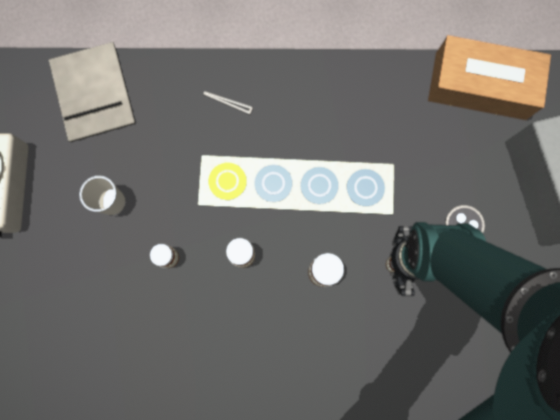

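jar_s is gripped (35.4 mm opening). The top view shows the fingers at about (405,262) and the rest unmoved. Lift, carry +0.164 X and +0.056 Y, then lower to just above the end mark.

```bash
python3 -m handwheel '[{"xyz":[0,0,-0.01],"spin":0,"gripper":0.02},{"xyz":[0,0,-0.025],"spin":0,"gripper":0.02},{"xyz":[0,0,-0.04],"spin":0,"gripper":0.02},{"xyz":[0.01,-0.004,-0.045],"spin":0,"gripper":0.02},{"xyz":[0.03,-0.01,-0.045],"spin":0,"gripper":0.02},{"xyz":[0.05,-0.017,-0.045],"spin":0,"gripper":0.02},{"xyz":[0.07,-0.024,-0.045],"spin":0,"gripper":0.02},{"xyz":[0.09,-0.031,-0.045],"spin":0,"gripper":0.02},{"xyz":[0.11,-0.038,-0.045],"spin":0,"gripper":0.02},{"xyz":[0.13,-0.044,-0.045],"spin":0,"gripper":0.02},{"xyz":[0.15,-0.051,-0.045],"spin":0,"gripper":0.02},{"xyz":[0.16,-0.055,-0.045],"spin":0,"gripper":0.02},{"xyz":[0.164,-0.056,-0.045],"spin":0,"gripper":0.02},{"xyz":[0.164,-0.056,-0.04],"spin":0,"gripper":0.02},{"xyz":[0.164,-0.056,-0.03],"spin":0,"gripper":0.02},{"xyz":[0.164,-0.056,-0.02],"spin":0,"gripper":0.02},{"xyz":[0.164,-0.056,-0.013],"spin":0,"gripper":0.02},{"xyz":[0.164,-0.056,-0.01],"spin":0,"gripper":0.02},{"xyz":[0.164,-0.056,-0.01],"spin":0,"gripper":0.02}]' 25
python3 - <<'E'
from h import *
for n in("side","top"): cv2.imwrite(f"pics/{n}2.png",viewer.get_image(n)[:,:,::-1])
E
```

```text
time_s: 6.05
tool_pos: [0.6227, -0.187, 0.0444]
tcp_rot: [-180.0, 0.1, -0.0]
force: [0.1, 0.6, -1.0]
grip_width: 0.0359
```

View pics/side2.png

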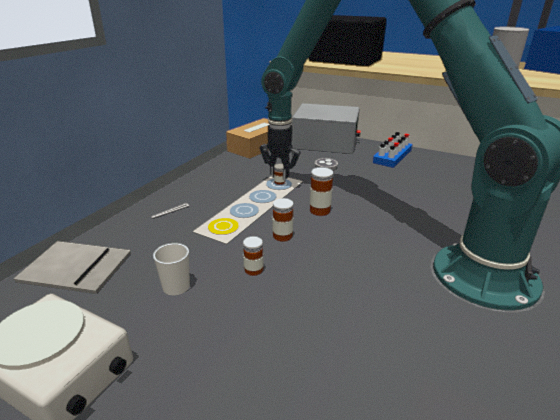

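jar_s hangs over the end mark at about (279,178) in the side view. Lower it, release, then rise.

```bash
python3 -m handwheel '[{"xyz":[0,0,0.002],"spin":0,"gripper":0.02},{"xyz":[0,0,0.004],"spin":0,"gripper":0.02},{"xyz":[0,0,0.005],"spin":0,"gripper":0.02},{"xyz":[0,0,0.006],"spin":0,"gripper":0.02},{"xyz":[0,0,0.006],"spin":0,"gripper":0.02},{"xyz":[0,0,0.006],"spin":0,"gripper":0.02}]' 25; python3 -m handwheel '[{"xyz":[0,0,0],"spin":0,"gripper":0.038},{"xyz":[0,0,0],"spin":0,"gripper":0.042},{"xyz":[0,0,0],"spin":0,"gripper":0.05},{"xyz":[0,0,0],"spin":0,"gripper":0.07},{"xyz":[0,0,0],"spin":0,"gripper":0.085},{"xyz":[0,0,0],"spin":0,"gripper":0.085},{"xyz":[0,0,-0.005],"spin":0,"gripper":0.085},{"xyz":[0,0,-0.02],"spin":0,"gripper":0.085},{"xyz":[0,0,-0.05],"spin":0,"gripper":0.085},{"xyz":[0,0,-0.09],"spin":0,"gripper":0.085},{"xyz":[0,0,-0.13],"spin":0,"gripper":0.085},{"xyz":[0,0,-0.15],"spin":0,"gripper":0.085},{"xyz":[0,0,-0.16],"spin":0,"gripper":0.085},{"xyz":[0,0,-0.16],"spin":0,"gripper":0.085},{"xyz":[0,0,-0.16],"spin":0,"gripper":0.085}]' 25
```

```text
time_s: 6.75
tool_pos: [0.6236, -0.187, 0.041]
tcp_rot: [180.0, -0.0, 0.0]
force: [-2.7, 0.8, 8.9]
grip_width: 0.0351
time_s: 8.25
tool_pos: [0.6226, -0.1869, 0.1986]
tcp_rot: [-180.0, 0.1, 0.0]
force: [0.8, -0.8, 0.1]
grip_width: 0.0851
```

jar_s is placed. Now over to jar_m: −0.155 X, +0.418 Y.

```bash
python3 -m handwheel '[{"xyz":[-0.007,-0.02,0],"spin":0,"gripper":0.085},{"xyz":[-0.022,-0.06,0],"spin":0,"gripper":0.085},{"xyz":[-0.037,-0.1,0],"spin":0,"gripper":0.085},{"xyz":[-0.052,-0.14,0],"spin":0,"gripper":0.085},{"xyz":[-0.067,-0.18,0],"spin":0,"gripper":0.085},{"xyz":[-0.082,-0.22,0],"spin":0,"gripper":0.085},{"xyz":[-0.097,-0.26,0],"spin":0,"gripper":0.085},{"xyz":[-0.112,-0.3,0],"spin":0,"gripper":0.085},{"xyz":[-0.127,-0.34,0],"spin":0,"gripper":0.085},{"xyz":[-0.14,-0.38,0],"spin":0,"gripper":0.085},{"xyz":[-0.15,-0.405,0],"spin":0,"gripper":0.085},{"xyz":[-0.155,-0.418,0],"spin":0,"gripper":0.085},{"xyz":[-0.155,-0.418,0],"spin":0,"gripper":0.085},{"xyz":[-0.155,-0.418,0],"spin":0,"gripper":0.085},{"xyz":[-0.155,-0.418,0],"spin":0,"gripper":0.085}]' 25
python3 - <<'E'
from h import *
for n in("side","top"): cv2.imwrite(f"pics/{n}3.png",viewer.get_image(n)[:,:,::-1])
E
```

```text
time_s: 9.75
tool_pos: [0.4689, 0.2288, 0.1988]
tcp_rot: [179.9, 0.0, -0.2]
force: [0.7, -0.6, -0.5]
grip_width: 0.0853
```

View pics/side3.png

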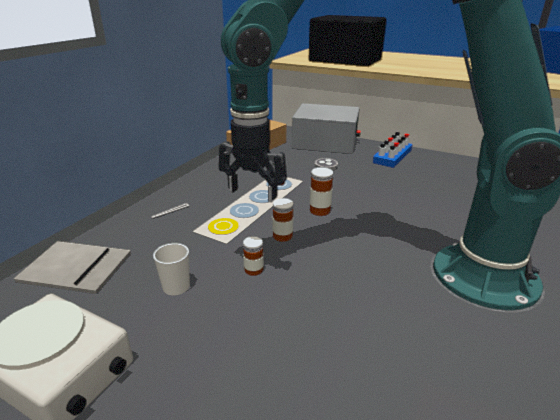

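View pics/top3.png

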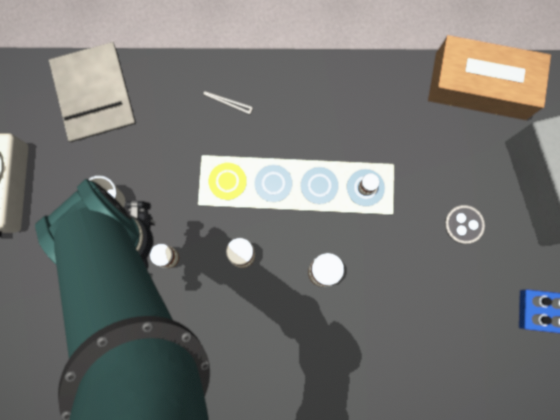

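```bash
python3 - <<'E'
from h import *
print(env.observe()["tool_pos"],env.observe()["joint_pos"].round(1))
print(proj("top",(.4689,.2288,.1988)),proj("top",(.5,.2288,.19)), proj("top",(.4689,.2288,.35)),proj("side",(.4689,.2288,.1988)),"s",proj("top",(.6235,-.1888,.065)))
im=viewer.get_image("top")
for c,s in caps(im.astype(int)): print(c,s[2:])
c=[c for c,s in caps(im.astype(int)) if np.hypot(*(c-(370,183)))<8]
if c: print(ray("top",c[0],.065)[0])
cv2.imwrite("pics/z3.png",cv2.resize(im[150:280,60:240],None,fx=4,fy=4)[:,:,::-1])
E
```

```text
[0.46904074 0.22908799 0.19907073] [-16.3  24.6 -19.3 120.1  13.1  37.3 -44.6]
[146.71089514 248.19376574] [148.82009538 231.17989309] [121.02591702 238.14346003] [252.65011789 192.63675041] s [370.32907012 180.916487  ]
[226.91701245 180.59751037] [ 25  24 241]
[106.35443038 184.00632911] [ 27  23 158]
[464.61064426 223.86554622] [ 39  39 357]
[460.82474227 217.75257732] [11 11 97]
[473.00990099 224.44554455] [ 11  12 101]
[461.20408163 229.95918367] [11 11 98]
[239.45155393 250.49360146] [ 26  26 547]
[159.9947644  254.57853403] [ 21  23 382]
[327.44524669 268.58122744] [ 32  33 831]
```

View pics/z3.png

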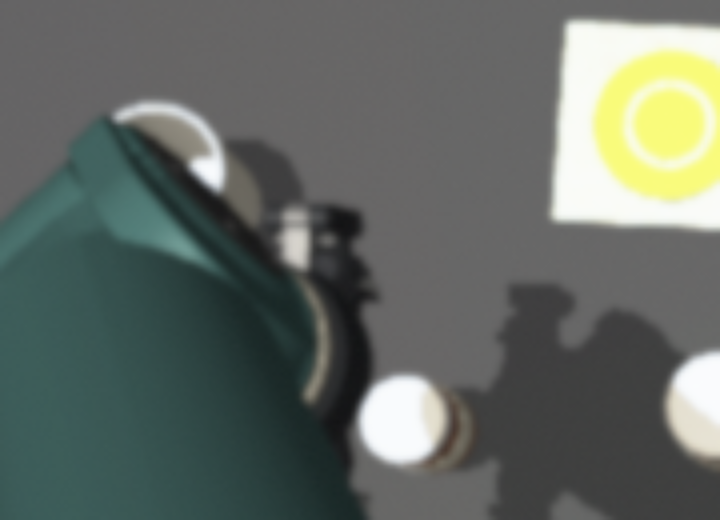

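jar_s's cap shows at (370,183), within about 2 px of where it should be. Now descend on jar_m and grip it.

```bash
python3 -m handwheel '[{"xyz":[-0.001,-0.002,0.02],"spin":0,"gripper":0.085},{"xyz":[-0.001,-0.002,0.05],"spin":0,"gripper":0.085},{"xyz":[-0.001,-0.002,0.08],"spin":0,"gripper":0.085},{"xyz":[-0.001,-0.002,0.11],"spin":0,"gripper":0.085},{"xyz":[-0.001,-0.002,0.13],"spin":0,"gripper":0.085},{"xyz":[-0.001,-0.002,0.14],"spin":0,"gripper":0.085},{"xyz":[-0.001,-0.002,0.144],"spin":0,"gripper":0.085},{"xyz":[-0.001,-0.002,0.144],"spin":0,"gripper":0.085},{"xyz":[-0.001,-0.002,0.144],"spin":0,"gripper":0.06},{"xyz":[-0.001,-0.002,0.144],"spin":0,"gripper":0.05},{"xyz":[-0.001,-0.002,0.144],"spin":0,"gripper":0.04},{"xyz":[-0.001,-0.002,0.144],"spin":0,"gripper":0.03},{"xyz":[-0.001,-0.002,0.144],"spin":0,"gripper":0.03},{"xyz":[-0.001,-0.002,0.144],"spin":0,"gripper":0.03},{"xyz":[-0.001,-0.002,0.144],"spin":0,"gripper":0.03},{"xyz":[-0.001,-0.002,0.144],"spin":0,"gripper":0.03}]' 30
python3 - <<'E'
from h import *
cv2.imwrite("pics/side4.png",viewer.get_image("side")[:,:,::-1])
E
```

```text
time_s: 11.5
tool_pos: [0.468, 0.2333, 0.0562]
tcp_rot: [-180.0, -0.1, 0.0]
force: [0.0, -1.1, 6.6]
grip_width: 0.043
```

View pics/side4.png

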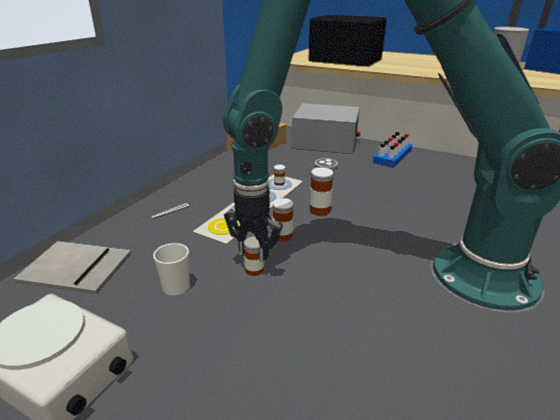

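jar_m is gripped (43 mm). Lift it 0.14, carry +0.160 X and −0.320 Y, and lower onto the third mark.

```bash
python3 -m handwheel '[{"xyz":[0,0,-0.01],"spin":0,"gripper":0.03},{"xyz":[0,0,-0.03],"spin":0,"gripper":0.03},{"xyz":[0,0,-0.06],"spin":0,"gripper":0.03},{"xyz":[0,0,-0.09],"spin":0,"gripper":0.03},{"xyz":[0,0,-0.12],"spin":0,"gripper":0.03},{"xyz":[0.005,0.01,-0.135],"spin":0,"gripper":0.03},{"xyz":[0.015,0.03,-0.14],"spin":0,"gripper":0.03},{"xyz":[0.03,0.06,-0.14],"spin":0,"gripper":0.03},{"xyz":[0.045,0.09,-0.14],"spin":0,"gripper":0.03},{"xyz":[0.06,0.12,-0.14],"spin":0,"gripper":0.03},{"xyz":[0.075,0.15,-0.14],"spin":0,"gripper":0.03},{"xyz":[0.09,0.18,-0.14],"spin":0,"gripper":0.03},{"xyz":[0.105,0.21,-0.14],"spin":0,"gripper":0.03},{"xyz":[0.12,0.24,-0.14],"spin":0,"gripper":0.03},{"xyz":[0.135,0.27,-0.14],"spin":0,"gripper":0.03},{"xyz":[0.148,0.297,-0.14],"spin":0,"gripper":0.03},{"xyz":[0.157,0.314,-0.14],"spin":0,"gripper":0.03},{"xyz":[0.16,0.32,-0.14],"spin":0,"gripper":0.03},{"xyz":[0.16,0.32,-0.14],"spin":0,"gripper":0.03},{"xyz":[0.16,0.32,-0.14],"spin":0,"gripper":0.03}]' 30
```

```text
time_s: 13.55
tool_pos: [0.6266, -0.0847, 0.1952]
tcp_rot: [-179.9, 0.1, 0.1]
force: [0.5, 0.1, -1.3]
grip_width: 0.0428
```

```bash
python3 -m handwheel '[{"xyz":[0,0,0.01],"spin":0,"gripper":0.03},{"xyz":[0,0,0.03],"spin":0,"gripper":0.03},{"xyz":[0,0,0.055],"spin":0,"gripper":0.03},{"xyz":[0,0,0.08],"spin":0,"gripper":0.03},{"xyz":[0,0,0.1],"spin":0,"gripper":0.03},{"xyz":[0,0,0.115],"spin":0,"gripper":0.03},{"xyz":[0,0,0.123],"spin":0,"gripper":0.03},{"xyz":[0,0,0.127],"spin":0,"gripper":0.03},{"xyz":[0,0,0.129],"spin":0,"gripper":0.03},{"xyz":[0,0,0.129],"spin":0,"gripper":0.03},{"xyz":[0,0,0.129],"spin":0,"gripper":0.03}]' 30
python3 - <<'E'
from h import *
for n in("side","top"): cv2.imwrite(f"pics/{n}5.png",viewer.get_image(n)[:,:,::-1])
im=viewer.get_image("side"); cv2.imwrite("pics/z5.png",cv2.resize(im[120:260,180:340],None,fx=4,fy=4)[:,:,::-1])
E
```

```text
time_s: 14.65
tool_pos: [0.628, -0.087, 0.0671]
tcp_rot: [180.0, -0.1, -0.0]
force: [0.1, -0.3, -1.3]
grip_width: 0.0429
```

View pics/z5.png

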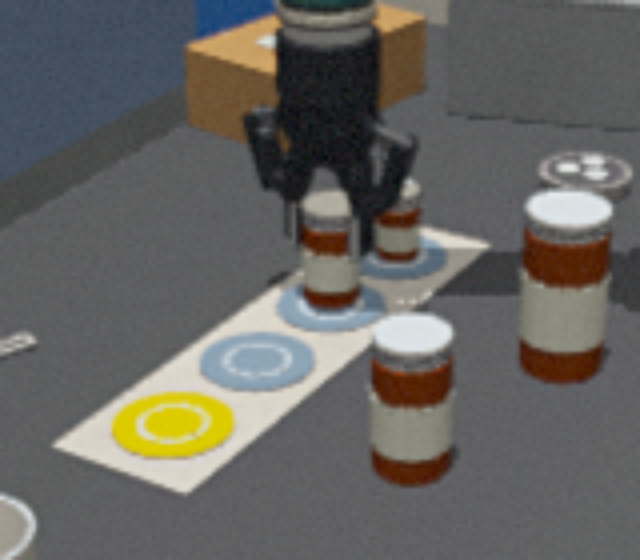

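jar_m is over the third mark at about (262,195) full-frame. Lower, release and rise.

```bash
python3 -m handwheel '[{"xyz":[0,0,0.002],"spin":0,"gripper":0.03},{"xyz":[0,0,0.004],"spin":0,"gripper":0.03},{"xyz":[0,0,0.005],"spin":0,"gripper":0.03},{"xyz":[0,0,0.006],"spin":0,"gripper":0.03},{"xyz":[0,0,0.006],"spin":0,"gripper":0.03},{"xyz":[0,0,0.006],"spin":0,"gripper":0.03}]' 30; python3 -m handwheel '[{"xyz":[0,0,0],"spin":0,"gripper":0.046},{"xyz":[0,0,0],"spin":0,"gripper":0.05},{"xyz":[0,0,0],"spin":0,"gripper":0.06},{"xyz":[0,0,0],"spin":0,"gripper":0.075},{"xyz":[0,0,0],"spin":0,"gripper":0.085},{"xyz":[0,0,0],"spin":0,"gripper":0.085},{"xyz":[0,0,-0.005],"spin":0,"gripper":0.085},{"xyz":[0,0,-0.02],"spin":0,"gripper":0.085},{"xyz":[0,0,-0.05],"spin":0,"gripper":0.085},{"xyz":[0,0,-0.09],"spin":0,"gripper":0.085},{"xyz":[0,0,-0.12],"spin":0,"gripper":0.085},{"xyz":[0,0,-0.14],"spin":0,"gripper":0.085},{"xyz":[0,0,-0.14],"spin":0,"gripper":0.085},{"xyz":[0,0,-0.14],"spin":0,"gripper":0.085}]' 30
```

```text
time_s: 15.4
tool_pos: [0.6274, -0.087, 0.0613]
tcp_rot: [180.0, 0.0, 0.0]
force: [-1.6, 0.3, 6.3]
grip_width: 0.0427
time_s: 16.8
tool_pos: [0.6275, -0.087, 0.2013]
tcp_rot: [180.0, -0.1, 0.0]
force: [-0.7, -0.8, -0.2]
grip_width: 0.085
```

Next, jar_l: −0.153 X, +0.162 Y.

```bash
python3 -m handwheel '[{"xyz":[-0.015,-0.016,0],"spin":0,"gripper":0.085},{"xyz":[-0.04,-0.043,0],"spin":0,"gripper":0.085},{"xyz":[-0.07,-0.075,0],"spin":0,"gripper":0.085},{"xyz":[-0.1,-0.107,0],"spin":0,"gripper":0.085},{"xyz":[-0.125,-0.133,0],"spin":0,"gripper":0.085},{"xyz":[-0.145,-0.153,0],"spin":0,"gripper":0.085},{"xyz":[-0.153,-0.162,0],"spin":0,"gripper":0.085},{"xyz":[-0.153,-0.162,0],"spin":0,"gripper":0.085},{"xyz":[-0.153,-0.162,0],"spin":0,"gripper":0.085},{"xyz":[-0.153,-0.162,0],"spin":0,"gripper":0.085},{"xyz":[-0.153,-0.162,0],"spin":0,"gripper":0.085}]' 40
python3 - <<'E'
from h import *
im=viewer.get_image("top"); cv2.imwrite("pics/top6.png",im[:,:,::-1])
for c,s in caps(im.astype(int)): print(c,s[2:])
E
```

```text
time_s: 17.9
tool_pos: [0.4755, 0.0739, 0.2002]
tcp_rot: [180.0, -0.0, -0.1]
force: [0.4, -0.2, 0.7]
grip_width: 0.0848
[100.37816764 194.66471735] [ 37  37 513]
[464.54084507 223.87887324] [ 39  39 355]
[460.82474227 217.75257732] [11 11 97]
[473.00990099 224.44554455] [ 11  12 101]
[461.20408163 229.95918367] [11 11 98]
[327.91012658 268.28227848] [ 31  32 790]
```

View pics/top6.png

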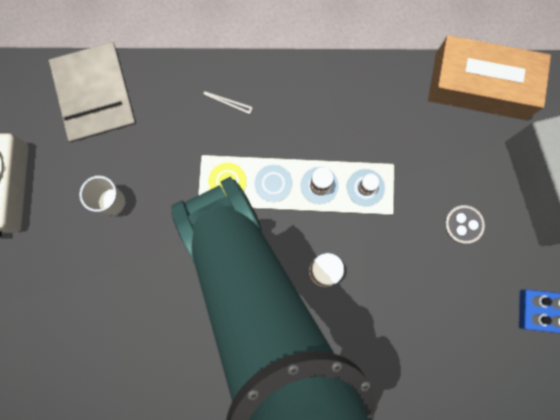

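jar_m (322,180) and jar_s (370,183) stand on their marks. Now descend on jar_l and grip it.

```bash
python3 -m handwheel '[{"xyz":[-0.001,0,0.02],"spin":0,"gripper":0.085},{"xyz":[-0.001,0,0.045],"spin":0,"gripper":0.085},{"xyz":[-0.001,0,0.07],"spin":0,"gripper":0.085},{"xyz":[-0.001,0,0.095],"spin":0,"gripper":0.085},{"xyz":[-0.001,0,0.115],"spin":0,"gripper":0.085},{"xyz":[-0.001,0,0.123],"spin":0,"gripper":0.085},{"xyz":[-0.001,0,0.126],"spin":0,"gripper":0.085},{"xyz":[-0.001,0,0.126],"spin":0,"gripper":0.085},{"xyz":[-0.001,0,0.126],"spin":0,"gripper":0.065},{"xyz":[-0.001,0,0.126],"spin":0,"gripper":0.058},{"xyz":[-0.001,0,0.126],"spin":0,"gripper":0.05},{"xyz":[-0.001,0,0.126],"spin":0,"gripper":0.038},{"xyz":[-0.001,0,0.126],"spin":0,"gripper":0.038},{"xyz":[-0.001,0,0.126],"spin":0,"gripper":0.038},{"xyz":[-0.001,0,0.126],"spin":0,"gripper":0.038},{"xyz":[-0.001,0,0.126],"spin":0,"gripper":0.038}]' 40
python3 - <<'E'
from h import *
im=viewer.get_image("side"); cv2.imwrite("pics/z7.png",cv2.resize(im[120:260,180:340],None,fx=4,fy=4)[:,:,::-1])
E
```

```text
time_s: 19.55
tool_pos: [0.4742, 0.0752, 0.0753]
tcp_rot: [-180.0, -0.1, -0.0]
force: [-0.1, 0.3, 5.0]
grip_width: 0.0511
```

View pics/z7.png

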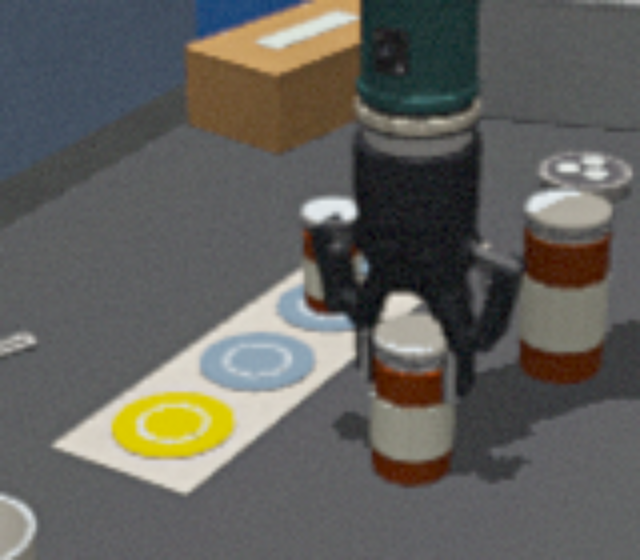

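jar_l is gripped (51 mm). Lift it and carry +0.157 X, −0.064 Y.

```bash
python3 -m handwheel '[{"xyz":[0,0,-0.01],"spin":0,"gripper":0.038},{"xyz":[0,0,-0.025],"spin":0,"gripper":0.038},{"xyz":[0,0,-0.04],"spin":0,"gripper":0.038},{"xyz":[0.01,0.004,-0.045],"spin":0,"gripper":0.038},{"xyz":[0.03,0.012,-0.045],"spin":0,"gripper":0.038},{"xyz":[0.05,0.02,-0.045],"spin":0,"gripper":0.038},{"xyz":[0.07,0.029,-0.045],"spin":0,"gripper":0.038},{"xyz":[0.09,0.037,-0.045],"spin":0,"gripper":0.038},{"xyz":[0.11,0.045,-0.045],"spin":0,"gripper":0.038},{"xyz":[0.13,0.053,-0.045],"spin":0,"gripper":0.038},{"xyz":[0.147,0.06,-0.045],"spin":0,"gripper":0.038},{"xyz":[0.155,0.063,-0.045],"spin":0,"gripper":0.038},{"xyz":[0.157,0.064,-0.045],"spin":0,"gripper":0.038},{"xyz":[0.157,0.064,-0.04],"spin":0,"gripper":0.038},{"xyz":[0.157,0.064,-0.03],"spin":0,"gripper":0.038},{"xyz":[0.157,0.064,-0.02],"spin":0,"gripper":0.038},{"xyz":[0.157,0.064,-0.013],"spin":0,"gripper":0.038},{"xyz":[0.157,0.064,-0.01],"spin":0,"gripper":0.038},{"xyz":[0.157,0.064,-0.01],"spin":0,"gripper":0.038},{"xyz":[0.157,0.064,-0.01],"spin":0,"gripper":0.038}]' 40
python3 - <<'E'
from h import *
im=viewer.get_image("side"); cv2.imwrite("pics/z8.png",cv2.resize(im[120:260,180:340],None,fx=4,fy=4)[:,:,::-1])
E
```

```text
time_s: 21.6
tool_pos: [0.6305, 0.0112, 0.0843]
tcp_rot: [-180.0, -0.0, 0.0]
force: [-0.4, 0.6, -2.3]
grip_width: 0.051
```

View pics/z8.png

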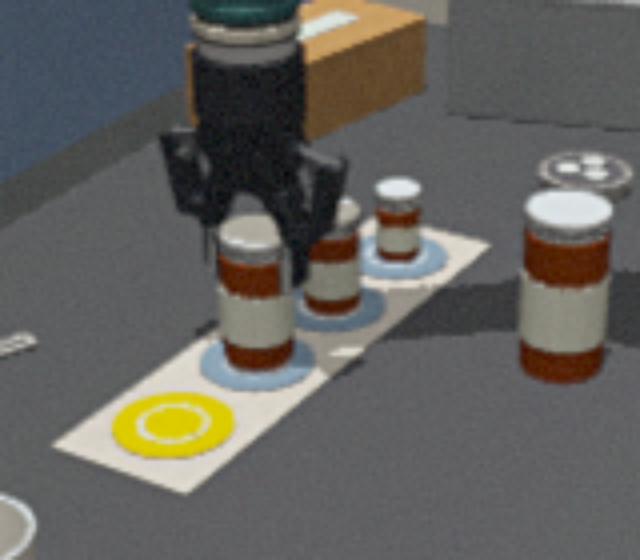

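jar_l is over the second mark. Lower, release and rise.

```bash
python3 -m handwheel '[{"xyz":[0,0,0.002],"spin":0,"gripper":0.038},{"xyz":[0,0,0.003],"spin":0,"gripper":0.038},{"xyz":[0,0,0.004],"spin":0,"gripper":0.038},{"xyz":[0,0,0.005],"spin":0,"gripper":0.038},{"xyz":[0,0,0.005],"spin":0,"gripper":0.038},{"xyz":[0,0,0.005],"spin":0,"gripper":0.038}]' 40; python3 -m handwheel '[{"xyz":[0,0,0],"spin":0,"gripper":0.054},{"xyz":[0,0,0],"spin":0,"gripper":0.058},{"xyz":[0,0,0],"spin":0,"gripper":0.065},{"xyz":[0,0,0],"spin":0,"gripper":0.075},{"xyz":[0,0,0],"spin":0,"gripper":0.085},{"xyz":[0,0,0],"spin":0,"gripper":0.085},{"xyz":[0,0,-0.005],"spin":0,"gripper":0.085},{"xyz":[0,0,-0.02],"spin":0,"gripper":0.085},{"xyz":[0,0,-0.05],"spin":0,"gripper":0.085},{"xyz":[0,0,-0.09],"spin":0,"gripper":0.085},{"xyz":[0,0,-0.12],"spin":0,"gripper":0.085},{"xyz":[0,0,-0.14],"spin":0,"gripper":0.085},{"xyz":[0,0,-0.14],"spin":0,"gripper":0.085},{"xyz":[0,0,-0.14],"spin":0,"gripper":0.085}]' 40
```

```text
time_s: 22.25
tool_pos: [0.6306, 0.0111, 0.0804]
tcp_rot: [180.0, -0.0, 0.0]
force: [-1.3, 0.2, 5.6]
grip_width: 0.0509
time_s: 23.65
tool_pos: [0.6305, 0.011, 0.2203]
tcp_rot: [180.0, -0.1, -0.0]
force: [-0.5, 0.7, -0.4]
grip_width: 0.085
```

Next, jar_xl: −0.190 X, −0.105 Y.

```bash
python3 -m handwheel '[{"xyz":[-0.015,0.008,0],"spin":0,"gripper":0.085},{"xyz":[-0.045,0.025,0],"spin":0,"gripper":0.085},{"xyz":[-0.08,0.044,0],"spin":0,"gripper":0.085},{"xyz":[-0.115,0.064,0],"spin":0,"gripper":0.085},{"xyz":[-0.15,0.083,0],"spin":0,"gripper":0.085},{"xyz":[-0.175,0.097,0],"spin":0,"gripper":0.085},{"xyz":[-0.187,0.103,0],"spin":0,"gripper":0.085},{"xyz":[-0.19,0.105,0],"spin":0,"gripper":0.085},{"xyz":[-0.19,0.105,0],"spin":0,"gripper":0.085},{"xyz":[-0.19,0.105,0],"spin":0,"gripper":0.085},{"xyz":[-0.19,0.105,0],"spin":0,"gripper":0.085}]' 50
python3 - <<'E'
from h import *
im=viewer.get_image("side"); cv2.imwrite("pics/z9.png",cv2.resize(im[100:260,180:360],None,fx=3.5,fy=3.5)[:,:,::-1])
E
```

```text
time_s: 24.75
tool_pos: [0.4421, -0.0931, 0.2194]
tcp_rot: [-180.0, -0.1, 0.1]
force: [0.3, -0.1, 0.3]
grip_width: 0.0849
```

View pics/z9.png

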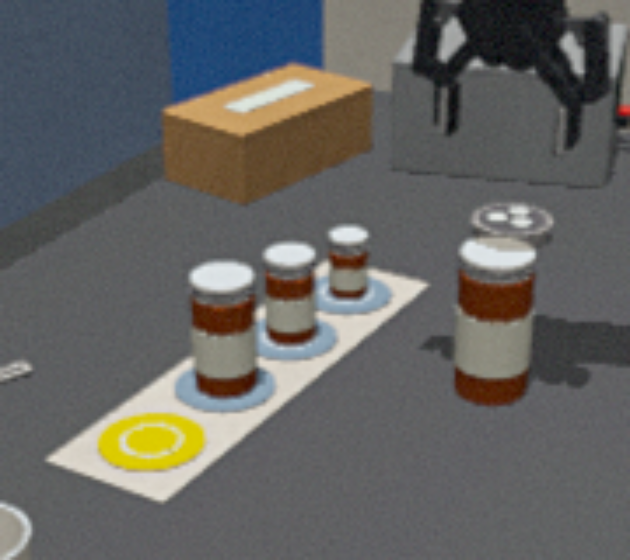

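The three placed jars stand centred, and the fingers straddle jar_xl from above. Descend and grip.

```bash
python3 -m handwheel '[{"xyz":[-0.001,0,0.02],"spin":0,"gripper":0.085},{"xyz":[-0.001,0,0.04],"spin":0,"gripper":0.085},{"xyz":[-0.001,0,0.06],"spin":0,"gripper":0.085},{"xyz":[-0.001,0,0.08],"spin":0,"gripper":0.085},{"xyz":[-0.001,0,0.1],"spin":0,"gripper":0.085},{"xyz":[-0.001,0,0.114],"spin":0,"gripper":0.085},{"xyz":[-0.001,0,0.119],"spin":0,"gripper":0.085},{"xyz":[-0.001,0,0.119],"spin":0,"gripper":0.085},{"xyz":[-0.001,0,0.119],"spin":0,"gripper":0.072},{"xyz":[-0.001,0,0.119],"spin":0,"gripper":0.066},{"xyz":[-0.001,0,0.119],"spin":0,"gripper":0.06},{"xyz":[-0.001,0,0.119],"spin":0,"gripper":0.046},{"xyz":[-0.001,0,0.119],"spin":0,"gripper":0.046},{"xyz":[-0.001,0,0.119],"spin":0,"gripper":0.046},{"xyz":[-0.001,0,0.119],"spin":0,"gripper":0.046},{"xyz":[-0.001,0,0.119],"spin":0,"gripper":0.046}]' 50
python3 - <<'E'
from h import *
im=viewer.get_image("side"); cv2.imwrite("pics/z10.png",cv2.resize(im[100:260,180:360],None,fx=3.5,fy=3.5)[:,:,::-1])
E
```

```text
time_s: 26.4
tool_pos: [0.4408, -0.0941, 0.1014]
tcp_rot: [180.0, -0.2, -0.0]
force: [0.2, -0.3, 5.7]
grip_width: 0.0586
```

View pics/z10.png

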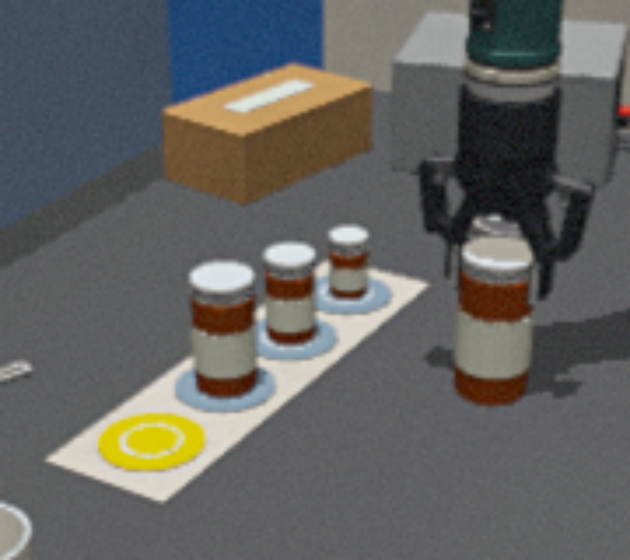

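jar_xl is gripped (58.6 mm). I'll go sideways first to keep clear of jar_l: +0.05 X, +0.204 Y at 0.045 lift.

```bash
python3 -m handwheel '[{"xyz":[0,0,-0.01],"spin":0,"gripper":0.046},{"xyz":[0,0,-0.025],"spin":0,"gripper":0.046},{"xyz":[0.002,0,-0.04],"spin":0,"gripper":0.046},{"xyz":[0.01,-0.01,-0.045],"spin":0,"gripper":0.046},{"xyz":[0.02,-0.03,-0.045],"spin":0,"gripper":0.046},{"xyz":[0.03,-0.05,-0.045],"spin":0,"gripper":0.046},{"xyz":[0.04,-0.075,-0.045],"spin":0,"gripper":0.046},{"xyz":[0.05,-0.1,-0.045],"spin":0,"gripper":0.046},{"xyz":[0.05,-0.125,-0.045],"spin":0,"gripper":0.046},{"xyz":[0.05,-0.15,-0.045],"spin":0,"gripper":0.046},{"xyz":[0.05,-0.175,-0.045],"spin":0,"gripper":0.046},{"xyz":[0.05,-0.193,-0.045],"spin":0,"gripper":0.046},{"xyz":[0.05,-0.202,-0.045],"spin":0,"gripper":0.046},{"xyz":[0.05,-0.204,-0.045],"spin":0,"gripper":0.046},{"xyz":[0.05,-0.204,-0.045],"spin":0,"gripper":0.046},{"xyz":[0.05,-0.204,-0.045],"spin":0,"gripper":0.046}]' 50
```

```text
time_s: 28.05
tool_pos: [0.4892, 0.1087, 0.1451]
tcp_rot: [179.9, 0.0, -0.1]
force: [0.9, -1.1, -3.5]
grip_width: 0.0583
```

```bash
python3 -m handwheel '[{"xyz":[0.01,0,0],"spin":0,"gripper":0.046},{"xyz":[0.03,0,0],"spin":0,"gripper":0.046},{"xyz":[0.05,0,0],"spin":0,"gripper":0.046},{"xyz":[0.07,0,0],"spin":0,"gripper":0.046},{"xyz":[0.09,0,0],"spin":0,"gripper":0.046},{"xyz":[0.11,0,0],"spin":0,"gripper":0.046},{"xyz":[0.13,0,0],"spin":0,"gripper":0.046},{"xyz":[0.14,0,0],"spin":0,"gripper":0.046},{"xyz":[0.145,0,0],"spin":0,"gripper":0.046},{"xyz":[0.145,0,0.005],"spin":0,"gripper":0.046},{"xyz":[0.145,0,0.015],"spin":0,"gripper":0.046},{"xyz":[0.145,0,0.025],"spin":0,"gripper":0.046},{"xyz":[0.145,0,0.032],"spin":0,"gripper":0.046},{"xyz":[0.145,0,0.035],"spin":0,"gripper":0.046},{"xyz":[0.145,0,0.035],"spin":0,"gripper":0.046},{"xyz":[0.145,0,0.035],"spin":0,"gripper":0.046}]' 50
python3 - <<'E'
from h import *
im=viewer.get_image("side"); cv2.imwrite("pics/z11.png",cv2.resize(im[100:260,180:360],None,fx=3.5,fy=3.5)[:,:,::-1])
E
```

```text
time_s: 29.65
tool_pos: [0.6345, 0.1102, 0.1104]
tcp_rot: [-180.0, -0.0, 0.0]
force: [0.6, 0.0, -2.9]
grip_width: 0.0588
```

View pics/z11.png

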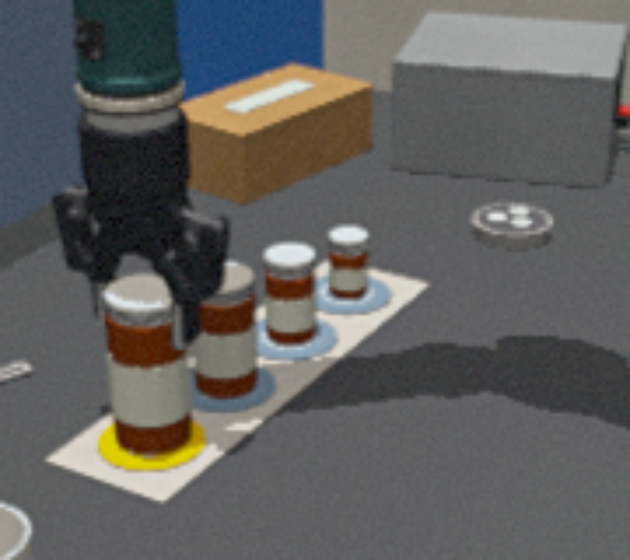

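jar_xl is centred just above the yellow mark. Lower, release and rise.

```bash
python3 -m handwheel '[{"xyz":[0,0,0.002],"spin":0,"gripper":0.046},{"xyz":[0,0,0.003],"spin":0,"gripper":0.046},{"xyz":[0,0,0.004],"spin":0,"gripper":0.046},{"xyz":[0,0,0.005],"spin":0,"gripper":0.046},{"xyz":[0,0,0.005],"spin":0,"gripper":0.046},{"xyz":[0,0,0.005],"spin":0,"gripper":0.046}]' 50; python3 -m handwheel '[{"xyz":[0,0,0],"spin":0,"gripper":0.062},{"xyz":[0,0,0],"spin":0,"gripper":0.066},{"xyz":[0,0,0],"spin":0,"gripper":0.072},{"xyz":[0,0,0],"spin":0,"gripper":0.08},{"xyz":[0,0,0],"spin":0,"gripper":0.085},{"xyz":[0,0,0],"spin":0,"gripper":0.085},{"xyz":[0,0,-0.005],"spin":0,"gripper":0.085},{"xyz":[0,0,-0.02],"spin":0,"gripper":0.085},{"xyz":[0,0,-0.05],"spin":0,"gripper":0.085},{"xyz":[0,0,-0.09],"spin":0,"gripper":0.085},{"xyz":[0,0,-0.12],"spin":0,"gripper":0.085},{"xyz":[-0.02,0,-0.14],"spin":0,"gripper":0.085},{"xyz":[-0.06,0,-0.15],"spin":0,"gripper":0.085},{"xyz":[-0.1,0,-0.15],"spin":0,"gripper":0.085},{"xyz":[-0.13,0,-0.15],"spin":0,"gripper":0.085},{"xyz":[-0.14,0,-0.15],"spin":0,"gripper":0.085},{"xyz":[-0.14,0,-0.15],"spin":0,"gripper":0.085}]' 50
python3 - <<'E'
from h import *
for n in("side","top"): cv2.imwrite(f"pics/{n}12.png",viewer.get_image(n)[:,:,::-1])
E
```

```text
time_s: 30.3
tool_pos: [0.6346, 0.1101, 0.1064]
tcp_rot: [180.0, -0.0, 0.0]
force: [-1.8, -0.3, 4.9]
grip_width: 0.0583
time_s: 32.0
tool_pos: [0.4935, 0.1102, 0.2564]
tcp_rot: [180.0, -0.1, 0.1]
force: [1.5, 0.0, 0.0]
grip_width: 0.0848
```

View pics/side12.png

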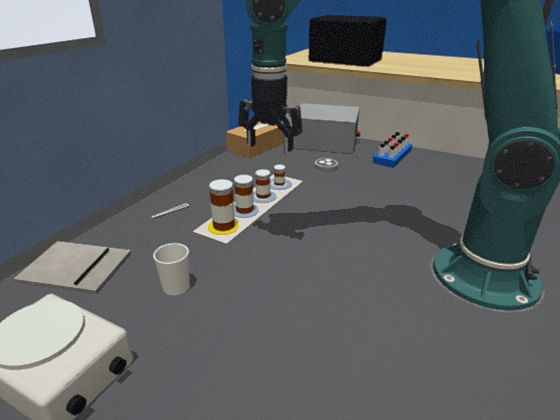

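View pics/top12.png

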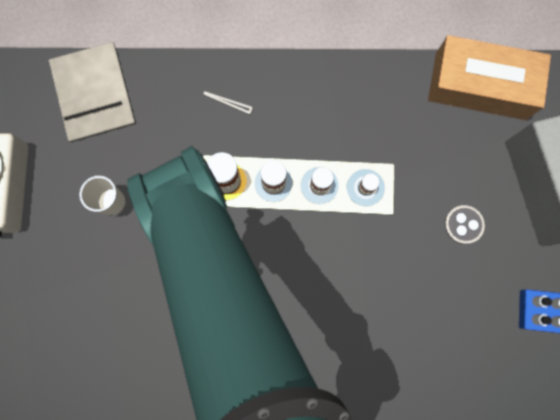

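All four jars stand in order and the arm is clear. As a numerical check, I'll overlay the ideal cap and base circles (jar centred on its mark) in both views.

```bash
python3 - <<'E'
from h import *
T={'xl':(.6355,.1105,.125,.029,.03),'l':(.6315,.0107,.1,.025,.026),'m':(.6275,-.0891,.08,.021,.022),'s':(.6235,-.1888,.06,.017,.018)}
outs=[]
for cam,(r0,r1,c0,c1) in {"side":(150,250,180,310),"top":(140,215,190,395)}.items():
    im=viewer.get_image(cam); k=5 if cam=="side" else 3.9
    im=cv2.resize(im[r0:r1,c0:c1],None,fx=k,fy=k,interpolation=cv2.INTER_CUBIC)[:,:,::-1].copy()
    for x,y,h,r,rb in T.values():
        for z,q in((.005+h,r),(.005,rb)):
            pts=np.array([proj(cam,(x+q*np.cos(a),y+q*np.sin(a),z)) for a in np.linspace(0,6.28,40)])
            cv2.polylines(im,[((pts+.5-(c0,r0))*k-.5).round().astype(int)],True,(255,0,255),1)
    cv2.imwrite(f"pics/chk_{cam}.png",im)
print(env.observe()["time_s"])
E
```

```text
32.2
```

View pics/chk_side.png

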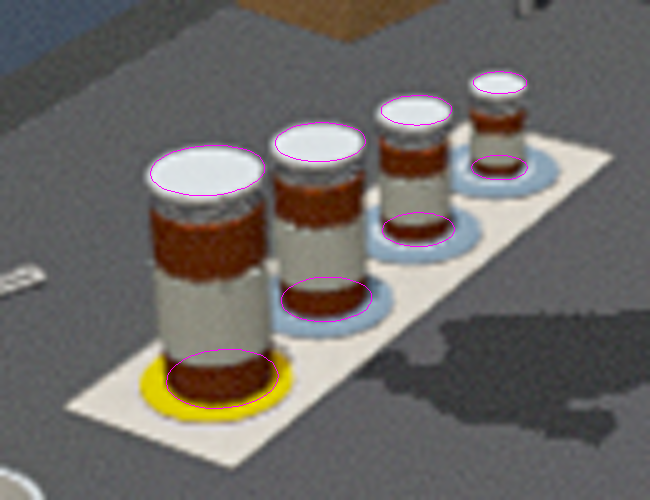

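View pics/chk_top.png

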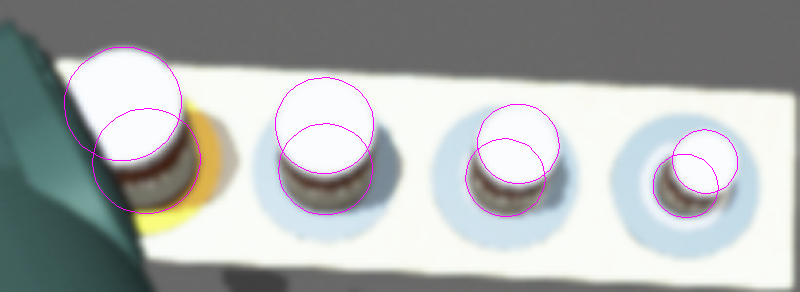

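Every jar matches its ideal outline to within about 1 px (~2 mm) in both views. The beaker and dish sit at their original pixels. Handing in.

```bash
python3 - <<'E'
from h import *
print(env.observe()["grip_width"]); print(env.hand_in())
E
```

```text
0.08486716568365195
the job is handed in; nothing more can be done
None
```

All four jars now stand on their marks in height order: jar_xl on yellow, then jar_l, jar_m, and jar_s on the end mark. I picked each one up, carried it and lowered it onto its disc before letting go. It was handed in at about 32 s; the hand-in gives no verdict, so I can't confirm the result beyond my own checks.

- **Position:** in the last pictures, outlines drawn for perfectly centred, upright jars matched in both cameras to about 1 px (around 2 mm), well inside the 14 mm limit.
- **Partly hidden:** the arm covered part of jar_xl in the final top view, but the side view showed it whole.
- **Beaker and dish:** they looked in the same place in the pictures after the moves.
- **Robot:** the gripper was open and raised clear of everything at hand-in.
- **Disagreements:** none that mattered. The cap widths measured about 2–3 mm too large because of image blur. The image networks mixed up the jar sizes, so I told the jars apart by measured cap diameter and confirmed it from the grip widths.

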